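Run along the curved vial row and press its caps home

ROBOT

A 7-joint arm with a two-finger parallel gripper is mounted at the origin on the work surface. World frame = base frame: x ahead of the robot, y to its left, z up, the work surface at z = 0. Lengths are in m, angles in rad, forces in N, time in s.
With the tool pointing down it reaches from about 0.425 to 0.825 m from the base axis. Payload 3.6 kg.
Tool frame: the origin (TCP) lies midway between the tips of the shut fingers; the grasp point (between the pads) lies 19 mm behind it; z points along the fingers, x is the direction in which the jaws open and shut, and the axes are right-handed (so a half turn about z gives the same grasp; the last joint's range is limited). The gripper opens to 93 mm and grips with 3 to 60 N. Pads are 15 mm wide; open, the fingers measure 128 mm over their backs; the gripper's body (75 mm by 188 mm) begins 65 mm behind the grasp point.
Start: joints at [1.123, 0.615, -0.013, 1.423, 0.008, 1.103, -0.04], TCP at [0.266, -0.593, 0.194] pointing down, gripper open.
Joint ranges: [-3.12, 3.12], [-0.3, 2.06], [-1.34, 1.32], [0.26, 2.42], [-1.36, 4.5], [0.01, 1.98], [-2.84, 2.84]. Speed limits (rad/s): [2.79, 2.79, 3.14, 3.14, 3.14, 3.14, 3.14].

INTERFACE

Orientations are given as a 3x3 rotation matrix whose columns are the frame's x, y, z axes.
In Python, from station import manip gives the robot as it stands.
- The arm moves only by the tool servo_tool, never from a script. Its argument "rows" is a list of rows, each a list of 5 numbers: the shift along the tool's x, y, z each as a share of 0.06 m, from -1 to 1, then the turn about the tool's z as a share of 8 degrees, from -1 to 1, then the opening, from -1 (shut) to 1 (fully open), so that 0 is half open. In form: [[x, y, z, turn, jaw], ...]. A call has 1 to 12 rows; each row shifts and turns the commanded pose from where the row before left it, along the tool's axes as they then stand; what a row does not reach is not made up. A row lasts 1/8 s, in which the tool goes at most 62.5 mm and 10.7 degrees, less where a joint would pass 70% of its speed; a pose out of reach is approached as far as the arm can. A call with a number of a shift or a turn outside -1 to 1 is refused whole. A call with a gripper value outside its range is refused whole. The fingers move at their own pace and stop on an object; the grip force is fixed at half the most. Time passes only in rows, so rows that do not move let the fingers close. It gives the time, the measured TCP pose, the force and the opening at its end, in the units of the state.
- manip.state(): the state, without advancing time (a new reading comes with each control period).
- manip.grab_frame(name): name is "side" or "top"; returns (picture, depth): 400x640x3 uint8, red, green, blue; 400x640 float32, m along the optical axis (not along the pixel's ray), 0 where there is no reading.
- manip.calibration(name): a dict with "fx", "fy", "cx", "cy" (pixels), "position" and "orientation" of the camera in the world. Camera axes: x right, y down, z forward; pixel columns grow to the right and rows downward; lengths in m; the calibration is good to about 2 mm. A picture is of the moment at which its call begins. calibration takes no time and is no camera call.
- manip.job_done(): hands the job in, once; it reports no verdict.
Trained networks look in the newest picture that a camera, given by its name, has taken for a name from the list of things; names that differ only in an ending like _2 or _b are one class to them, and where a whole thing is asked for, a point or a joint stands for the part that bears it (a point fixed in the world has none). Each returns a list of dicts, best first, with "conf" (0 to 1); they miss things now and then, are a little off and sometimes report something else, mostly with a low value. They report only what shows in the picture. A call takes as long as a camera call.
- manip.search_frame(camera, name): "centre" ([column, row] in pixels, amid what is visible of it).
The state is a dict: "t": time; "joint_positions": joint angles; "dq": joint speeds; "joint_torque": joint torques, N m; "tcp_pos": TCP position; "tcp_rot": TCP orientation; "ft_force": force on the tool from outside, world axes, zero at the start; "torque": the same for the moment, N m; "opening": finger opening in m.
Only numpy, scipy, OpenCV 4.12 (cv2) and the standard library are available. Lean on these libraries where they do the work, as an engineer would, in place of code of your own. Each camera call takes 0.05 s, during which the arm holds its last target.

TASK

The six caps along the curved outer row of the vial tray stand proud of their vials. Starting at the end of the row next to the square post, run your fingertips along the curve to the other end and gently push each cap fully down in turn, one after the other in order. Do not pull any cap up and leave the spare vials and everything else where they stand; finish clear of it all.

Things in the scene. Friction and masses are not known exactly. Their poses are not given: they have to be found in the camera images.
- tray: a fixed curved aluminium tray, 310 mm along the curve, 91 mm deep, six capped vials in an arc along its raised outer edge (deck 44 mm high, 36 mm wide). Origin: at table level under the middle of the row; z up, x radially outward. Arc radius 140 mm about x = -140 mm; caps 1 to 6 at -35, -21, -7, 7, 21, 35 degrees towards +y, 34 mm apart
- post: a fixed square aluminium post, 24 x 24 mm, 40 mm tall (top 84 mm above the table), on the deck at one end of the row, 56 mm beyond the end cap; origin under its centre, at deck height. It marks the end to start from, and may be at either end
- stub: a fixed low round aluminium button, 24 mm across, 5 mm tall, on the deck at the other end of the row, 56 mm beyond the end cap; origin under its centre
- cap1_top (a point): centre of the top face of cap 1, which moves with the cap. The cap is grey plastic, 24 mm across, 12 mm tall: its top is a flat 8 mm across, with a cone sloping down from it 6 mm to the 24 mm skirt. The top is 66 mm above the table when fully down, 71 mm at joint value 0
- cap1 (a joint): how far cap 1 is pushed down onto its vial, m: 0 = standing 5 mm proud, 0.005 = fully down on its stop, negative = drawn upward off the vial. It starts between 0 and 0.0015, moves down against a steady friction of about 2.5 N, and stays where it is left; the vial under it sits on a spring and sinks 1 mm per 4 N, up to 6 mm
- cap2_top (a point): centre of the top face of cap 2, like cap 1
- cap2 (a joint): how far cap 2 is pushed down, like cap 1
- cap3_top (a point): centre of the top face of cap 3, like cap 1
- cap3 (a joint): how far cap 3 is pushed down, like cap 1
- cap4_top (a point): centre of the top face of cap 4, like cap 1
- cap4 (a joint): how far cap 4 is pushed down, like cap 1
- cap5_top (a point): centre of the top face of cap 5, like cap 1
- cap5 (a joint): how far cap 5 is pushed down, like cap 1
- cap6_top (a point): centre of the top face of cap 6, like cap 1
- cap6 (a joint): how far cap 6 is pushed down, like cap 1
- vial_a_mid (a point): a spare short capped glass vial, 24 mm across, 50 mm tall, loose, standing on the tray's low inner step about 50 mm inward of the row; this point is its centre, 25 mm above its foot
- vial_b_mid (a point): a second spare vial like vial_a, on the same step
- dish_a_mid (a point): a closed petri dish, 92 mm across, 16 mm high, loose on the table beyond the tray; this point is its centre, 8 mm up
- dish_b_mid (a point): a second petri dish of the same size, loose beside the tray; its centre, 8 mm up
- pen_mid (a point): a marker pen, 148 mm long, 15 mm thick, loose on the table inward of the tray; its centre, 7 mm up
- beaker_mid (a point): a small glass beaker, 64 mm across, 75 mm tall, loose beside the tray; its centre, 37 mm up
- jar_mid (a point): a small amber reagent jar, 52 mm across, 70 mm tall, loose beyond the tray; its centre, 35 mm up

How it is judged:
By the outcome, as a careful person would: the job done as asked, in the order asked, and still so for the second after the job is handed in, with the robot touching nothing.
It also fails if it takes over 42 s, if anything falls off the work surface, if the arm or the gripper's body presses on something with over 40 N, if the wrist force passes 120 N, or if a joint passes its speed limit or range.

## Working session

There is one attempt and no reset: what is moved stays moved. The work goes in short steps, Python scripts to look and compute and a tool call to move; the robot and the scene stay as the last step left them, time stands still between calls to the robot, and variables do not carry over. Pictures are saved under pics/ and viewed, and the job is handed in when it is done.

Besides the shell and the picture viewer there is one more tool, called after "Request:" as a command line: name --pt "numbers of a row" for each row, then --argument value for the rest. servo_tool: Moves the arm, as the interface text tells. Its arguments: {"type":"object","properties":{"rows":{"type":"array","items":{"type":"array","items":{"type":"number"}}}},"required":["rows"]}

```bash
mkdir -p pics; ls
python3 - <<'E'
from station import manip
import cv2,numpy as np
s=manip.state(); print({k:np.round(v,4).tolist() for k,v in s.items()})
for c in ["side","top"]:
    p,d=manip.grab_frame(c); cv2.imwrite(f"pics/{c}0.png",p[:,:,::-1]); np.save(f"{c}0.npy",d)
    print(c,manip.calibration(c))
E
```

```text
pics
{'t': 0.0, 'joint_positions': [1.1235, 0.6159, -0.0126, 1.4249, 0.0081, 1.1034, -0.0404], 'dq': [0.0012, 0.0006, 0.0017, -0.002, -0.0002, 0.0008, 0.0006], 'joint_torque': [-0.0003, -45.8936, 0.2088, -16.5744, -0.061, 0.0206, 0.0003], 'tcp_pos': [0.2652, -0.5925, 0.1928], 'tcp_rot': [[0.4086, -0.9127, -0.001], [-0.9127, -0.4086, 0.0023], [-0.0025, -0.0, -1.0]], 'ft_force': [-1.1516, -0.1611, -0.3649], 'torque': [-0.0108, 0.031, -0.0401], 'opening': 0.0933}
side {'fx': 428.98009164102217, 'fy': 428.98009164102217, 'cx': 321.514865326469, 'cy': 196.9860942085244, 'position': array([0.08302683, 0.55971735, 0.60258722]), 'orientation': array([[-0.71810335, -0.40860567,  0.56335512],
       [-0.69588685,  0.4312574 , -0.57424607],
       [-0.00831086, -0.80439944, -0.59403069]])}
top {'fx': 506.5358515717183, 'fy': 506.5358515717183, 'cx': 324.74492022799296, 'cy': 200.1603827833073, 'position': array([0.41360064, 0.06721949, 1.32087961]), 'orientation': array([[ 0.01176929, -0.99090671,  0.134035  ],
       [-0.99984903, -0.0099485 ,  0.01424615],
       [-0.01278316, -0.13418243, -0.99087419]])}
```

View pics/side0.png

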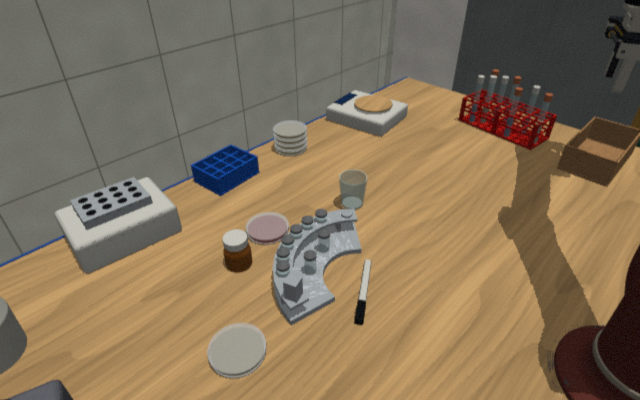

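View pics/top0.png

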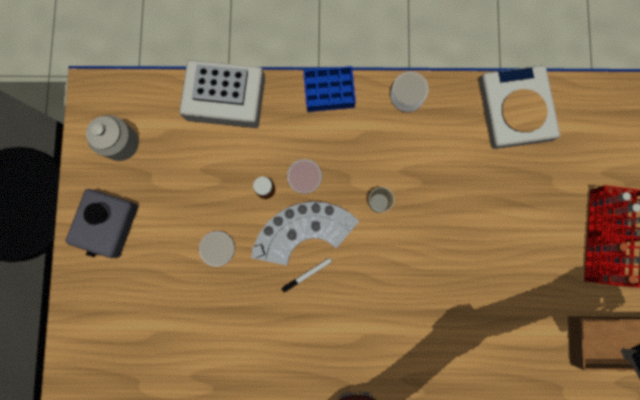

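The post is at the left end of the row in the top picture, near (262,250), and the stub is at the right end, near (345,216). The caps run from (268,231) to (329,210), and the spare vials stand at (292,234) and (316,226). Next I'll measure the cap tops.

```bash
cat > h.py <<'E'
from station import manip
import numpy as np,cv2
def ray(cam,px):
    c=manip.calibration(cam); R=c['orientation']
    return c['position'],R@np.array([(px[0]-c['cx'])/c['fx'],(px[1]-c['cy'])/c['fy'],1])
def atz(cam,px,z):
    o,d=ray(cam,px); return o+d*(z-o[2])/d[2]
def cloud(cam,D):
    c=manip.calibration(cam); v,u=np.mgrid[:400,:640]
    P=np.stack([(u-c['cx'])/c['fx']*D,(v-c['cy'])/c['fy']*D,D],-1)
    return P@c['orientation'].T+c['position']
def proj(cam,p):
    c=manip.calibration(cam); q=c['orientation'].T@(np.asarray(p)-c['position'])
    return np.array([q[0]/q[2]*c['fx']+c['cx'],q[1]/q[2]*c['fy']+c['cy']])
E
python3 - <<'E'
from h import *
Z={'cap1_top':.07,'post':.064,'stub':.049,'vial_a_mid':.04,'tray':.04,'jar_mid':.035,'beaker_mid':.037,'dish_a_mid':.016}
for cam in ["top","side"]:
    P=cloud(cam,np.load(cam+"0.npy"))
    for n in ['cap1_top','post','stub','vial_a_mid','tray','jar_mid','beaker_mid','dish_a_mid']:
        for r in manip.search_frame(cam,n):
            u,v=r['centre']; print(cam,n,round(r['conf'],2),np.round([u,v],1),atz(cam,(u,v),Z[n]).round(4)[:2],P[int(round(v)),int(round(u))].round(3))
print(manip.state()['t'])
E
python3 - <<'E'
import cv2
a=cv2.imread('pics/side0.png')[190:340,200:400];cv2.imwrite('pics/s1.png',cv2.resize(a,(800,600),interpolation=2))
a=cv2.imread('pics/top0.png')[180:290,230:380];cv2.imwrite('pics/t1.png',cv2.resize(a,(800,587),interpolation=2))
E
```

```text
top post 0.66 [257.1 248.5] [0.4611 0.2514] [0.461 0.248 0.088]
top post 0.31 [305.5 178.6] [0.638  0.1344] [0.645 0.136 0.016]
top post 0.17 [307.4 272.9] [0.4028 0.1258] [0.402 0.129 0.011]
top vial_a_mid 0.49 [264.8 187.5] [0.6181 0.2398] [0.612 0.235 0.069]
top tray 0.81 [298.8 231.3] [0.5066 0.1504] [0.51  0.152 0.008]
top jar_mid 0.64 [262.9 187.5] [0.6188 0.2453] [0.613 0.241 0.067]
top beaker_mid 0.95 [379.5 203.1] [ 0.5811 -0.0542] [ 0.586 -0.059  0.004]
top beaker_mid 0.17 [263.  186.9] [0.6201 0.2448] [0.615 0.24  0.07 ]
top dish_a_mid 0.94 [304.6 178.2] [0.6476 0.1394] [0.648 0.138 0.015]
top dish_a_mid 0.61 [300.8 210. ] [0.5637 0.1478] [0.558 0.144 0.069]
top dish_a_mid 0.2 [313.4 208.2] [0.5688 0.1152] [0.563 0.114 0.067]
side cap1_top 0.5 [318.2 211.3] [0.5594 0.084 ] [0.561 0.083 0.069]
side post 0.8 [292.6 283.1] [0.4609 0.2453] [0.446 0.257 0.085]
side post 0.48 [352.3 188. ] [ 0.5681 -0.0306] [ 0.567 -0.029  0.065]
side stub 0.49 [347.8 213.4] [0.529  0.0282] [0.529 0.028 0.05 ]
side vial_a_mid 0.68 [322.7 242.8] [0.5114 0.1211] [0.513 0.119 0.037]
side tray 0.66 [308.  249.8] [0.518  0.1543] [0.501 0.17  0.061]
side jar_mid 0.83 [236.7 250.5] [0.6192 0.246 ] [0.6   0.256 0.056]
side beaker_mid 0.58 [351.3 187.2] [ 0.5962 -0.061 ] [ 0.57  -0.029  0.067]
side beaker_mid 0.53 [282.2 248.8] [0.558  0.1842] [0.53  0.207 0.071]
side dish_a_mid 0.58 [267.1 228.5] [0.6447 0.151 ] [0.644 0.152 0.018]
side dish_a_mid 0.54 [289.4 282.3] [0.5002 0.2199] [0.452 0.26  0.085]
side dish_a_mid 0.33 [282.6 265. ] [0.5418 0.1994] [0.5   0.231 0.069]
0.9
```

View pics/s1.png

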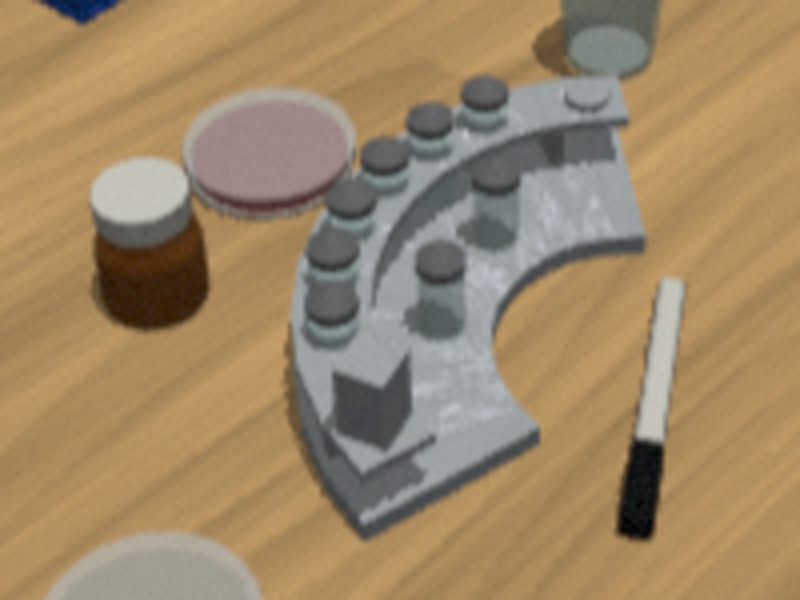

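View pics/t1.png

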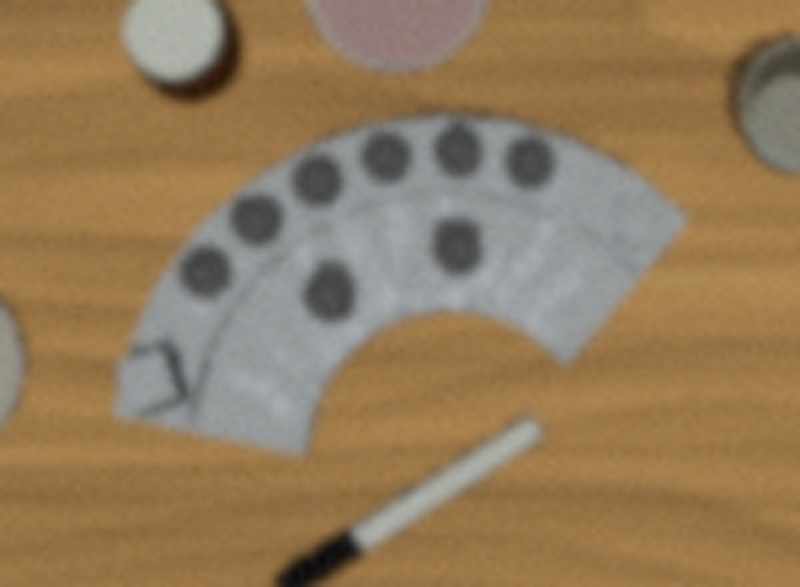

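Run:
```python
from h import *
from scipy.optimize import least_squares
im=cv2.imread('pics/top0.png'); g=im.max(2); sat=im.max(2).astype(int)-im.min(2)
m=((g<115)&(sat<35)).astype(np.uint8)
n,l,st,ce=cv2.connectedComponentsWithStats(m)
obs=[]
for i in range(1,n):
    if 240<ce[i][0]<350 and 200<ce[i][1]<245 and st[i][4]>25: print(st[i],ce[i].round(1))
top=np.array([[205,271],[257,219],[317,180],[386,157],[458,151],[530,161]])/5.333+[230,180]
side=np.array([[331,297],[333,245],[350,193],[385,150],[430,117],[485,88]])/4+[200,190]
A=np.radians([35,21,7,-7,-21,-35])
def caps(q,z):
    a=A+q[2]; c=np.array(q[:2])-.14*np.array([np.cos(q[2]),np.sin(q[2])])
    return np.c_[c[0]+.14*np.cos(a),c[1]+.14*np.sin(a),np.full(6,z)]
def fit(use):
    def f(q):
        r=[]
        if 't' in use: r+=[proj('top',p)-o for p,o in zip(caps(q,.068),top)]
        if 's' in use: r+=[proj('side',p)-o for p,o in zip(caps(q,.068),side)]
        return np.ravel(r)
    s=least_squares(f,[.55,.13,.3]); print(use,s.x.round(4),np.degrees(s.x[2]).round(1),abs(s.fun).mean().round(2),'\n',s.fun.reshape(-1,2).round(1).tolist()); return s.x
for u in ['t','s','ts']: q=fit(u)
print(caps(q,.07).round(4))
# depth check
for cam,o in(('top',top),('side',side)):
    P=cloud(cam,np.load(cam+"0.npy"))
    for u,v in o.round().astype(int): print(cam,np.median(P[v-1:v+2,u-1:u+2].reshape(-1,3),0).round(4))
```

```text
[311 201  10  12  82] [315.6 206.9]
[298 204   9  10  71] [301.9 208.8]
[325 205   9  10  73] [328.9 209.7]
[285 209   9  10  76] [289.  213.4]
[273 216  10  10  76] [277.7 220.6]
[311 221   9  10  78] [315.2 225.4]
[264 226   9  10  73] [268.1 230.4]
[287 229  10  11  84] [291.5 234.2]
t [0.5549 0.157  0.3388] 19.4 0.15 
 [[-0.1, 0.3], [-0.4, 0.0], [0.0, -0.1], [0.1, -0.2], [0.2, -0.2], [0.2, 0.1]]
s [0.5521 0.1635 0.3412] 19.5 0.2 
 [[0.0, 0.5], [-0.2, -0.2], [0.2, 0.2], [-0.1, 0.0], [0.1, -0.6], [0.1, -0.0]]
ts [0.5541 0.1603 0.3398] 19.5 0.88 
 [[-1.5, 0.6], [-1.7, 0.3], [-1.3, 0.2], [-1.3, 0.2], [-1.1, 0.1], [-1.1, 0.4], [0.6, -1.1], [0.3, -1.6], [0.7, -1.1], [0.4, -1.2], [0.6, -1.8], [0.6, -1.2]]
[[0.5034 0.2276 0.07  ]
 [0.5286 0.2045 0.07  ]
 [0.5474 0.1761 0.07  ]
 [0.5588 0.1439 0.07  ]
 [0.562  0.1099 0.07  ]
 [0.557  0.0762 0.07  ]]
top [0.5044 0.2246 0.0697]
top [0.5296 0.2008 0.0675]
top [0.5474 0.1738 0.0687]
top [0.5603 0.1416 0.0687]
top [0.5633 0.1068 0.0686]
top [0.5585 0.0744 0.0676]
side [0.5008 0.2304 0.0699]
side [0.5249 0.2087 0.0694]
side [0.5443 0.1799 0.0699]
side [0.5547 0.1495 0.069 ]
side [0.5568 0.1152 0.0699]
side [0.5534 0.0816 0.0696]
```

Post, stub and caps all fit the tray model: yaw is 19.5° and cap 6 is the one next to the post. The two cameras disagree by about 3–6 mm, mainly because the side view also sees the skirts and so sits lower in z. Next I'll plan the approach arc.

```bash
cat > plan.py <<'E'
from h import *
Q=(.555,.1585,np.radians(19.5))
def cap(i,dr=0):
    a=np.radians(-35+14*(i-1))+Q[2]; c=np.array(Q[:2])-.14*np.array([np.cos(Q[2]),np.sin(Q[2])])
    return c+(.14+dr)*np.array([np.cos(a),np.sin(a)]),np.degrees(a)
def rows(start,wps,jaw=-1,dec=2):
    """start, wps: (x,y,z,ang deg); returns rounded rows, tracking rounded pose"""
    cur=np.array(start,float);out=[]
    for w in wps:
        w=np.array(w,float); a=np.radians(cur[3]); d=w[:3]-cur[:3]
        x=np.array([np.cos(a),np.sin(a),0]);y=np.array([np.sin(a),-np.cos(a),0])
        r=np.array([d@x/.06,d@y/.06,-d[2]/.06,-(w[3]-cur[3])/8]).round(dec)
        assert abs(r).max()<=1,(r,w)
        out.append(r.tolist()+[jaw]); cur[:3]+=.06*(r[0]*x+r[1]*y-r[2]*np.array([0,0,1])); cur[3]-=8*r[3]
    return out,cur
def here():
    s=manip.state();R=s['tcp_rot'];p=s['tcp_pos'];return [*p,np.degrees(np.arctan2(R[1][0],R[0][0]))]
E
python3 - <<'E'
from plan import *
for i in range(6,0,-1): print(i,cap(i))
h=here();print(h)
p,a=cap(6); az1=np.degrees(np.arctan2(p[1],p[0]));r1=np.hypot(*p)
az0=np.degrees(np.arctan2(h[1],h[0]));r0=np.hypot(h[0],h[1]);N=17
w=[]
for k in range(1,N+1):
    t=k/N;az=np.radians(az0+(az1-az0)*t);r=r0+(r1-r0)*min(1,t*2.5)
    w.append([r*np.cos(az),r*np.sin(az),h[2]+(-.07)*max(0,(t-.7)/.3),h[3]+(a-h[3])*t])
R,c=rows(h,w);print(R[:12]);print(R[12:]);print(c)
E
```

```text
6 (array([0.50432861, 0.22574321]), np.float64(54.49999999999999))
5 (array([0.52948703, 0.20268977]), np.float64(40.5))
4 (array([0.548321  , 0.17423473]), np.float64(26.5))
3 (array([0.55971163, 0.14206859]), np.float64(12.499999999999998))
2 (array([0.56298222, 0.10810227]), np.float64(-1.5000000000000022))
1 (array([0.55793845, 0.07435367]), np.float64(-15.5))
[np.float64(0.2655440037095935), np.float64(-0.5932787719656806), np.float64(0.19395599316255493), np.float64(-65.8895028367609)]
[[-0.28, -0.98, -0.0, -0.89, -1], [-0.26, -0.96, -0.0, -0.88, -1], [-0.22, -0.95, -0.0, -0.89, -1], [-0.19, -0.93, -0.0, -0.88, -1], [-0.17, -0.92, -0.0, -0.89, -1], [-0.14, -0.9, -0.0, -0.88, -1], [-0.07, -0.88, -0.0, -0.89, -1], [0.15, -0.84, -0.0, -0.88, -1], [0.17, -0.83, -0.0, -0.89, -1], [0.2, -0.83, -0.0, -0.88, -1], [0.22, -0.82, -0.0, -0.89, -1], [0.25, -0.81, 0.02, -0.88, -1]]
[[0.27, -0.81, 0.23, -0.89, -1], [0.3, -0.79, 0.23, -0.88, -1], [0.33, -0.79, 0.23, -0.89, -1], [0.35, -0.78, 0.23, -0.88, -1], [0.37, -0.76, 0.23, -0.89, -1]]
[ 0.50457338  0.22574984  0.12375599 54.51049716]
```

Request:
servo_tool --pt "-0.28 -0.98 0 -0.89 -1" --pt "-0.26 -0.96 0 -0.88 -1" --pt "-0.22 -0.95 0 -0.89 -1" --pt "-0.19 -0.93 0 -0.88 -1" --pt "-0.17 -0.92 0 -0.89 -1" --pt "-0.14 -0.9 0 -0.88 -1" --pt "-0.07 -0.88 0 -0.89 -1" --pt "0.15 -0.84 0 -0.88 -1" --pt "0.17 -0.83 0 -0.89 -1" --pt "0.2 -0.83 0 -0.88 -1" --pt "0.22 -0.82 0 -0.89 -1" --pt "0.25 -0.81 0 -0.88 -1"

```text
t: 2.4
tcp_pos: [0.5527, -0.0215, 0.1942]
tcp_rot: [[0.944, 0.33, 0.001], [0.33, -0.944, 0.0], [0.001, 0.0, -1.0]]
ft_force: [0.6, 0.6, -0.4]
opening: 0.0006
```

Request:
servo_tool --pt "0.27 -0.81 0.23 -0.89 -1" --pt "0.3 -0.79 0.23 -0.88 -1" --pt "0.33 -0.79 0.23 -0.89 -1" --pt "0.35 -0.78 0.23 -0.88 -1" --pt "0.37 -0.76 0.23 -0.89 -1" --pt "0 0 0 0 -1" --pt "0 0 0 0 -1"

```text
t: 3.28
tcp_pos: [0.5051, 0.225, 0.125]
tcp_rot: [[0.582, 0.814, 0.001], [0.814, -0.582, -0.001], [-0.0, 0.001, -1.0]]
ft_force: [0.3, -0.1, -0.1]
opening: 0.0006
```

Run:
```python
from plan import *
print(np.round(here(),4),cap(6)); s=manip.state();print(s['t'],s['opening'],s['ft_force'],s['tcp_rot'])
print(rows(here(),[[*cap(6)[0],.085,cap(6)[1]]])[0])
for c in ['side','top']:
    p,d=manip.grab_frame(c); cv2.imwrite(f'pics/{c}2.png',p[:,:,::-1]); np.save(f'{c}2.npy',d);print(proj(c,here()[:3]))
a=cv2.imread('pics/side2.png')[190:340,200:400];cv2.imwrite('pics/s2.png',cv2.resize(a,(800,600),interpolation=2))
```

```text
[ 0.5051  0.225   0.125  54.4436] (array([0.50432861, 0.22574321]), np.float64(54.49999999999999))
3.275 0.0006182515651832628 [ 0.32189052 -0.06458459 -0.08323476] [[ 5.81503930e-01  8.13543410e-01  5.46821982e-04]
 [ 8.13543461e-01 -5.81503319e-01 -9.63098053e-04]
 [-4.65543277e-04  1.00490875e-03 -9.99999387e-01]]
[[0.0, -0.02, 0.67, -0.01, -1]]
[281.90024699 237.08120042]
[265.48657316 228.69974917]
```

View pics/s2.png

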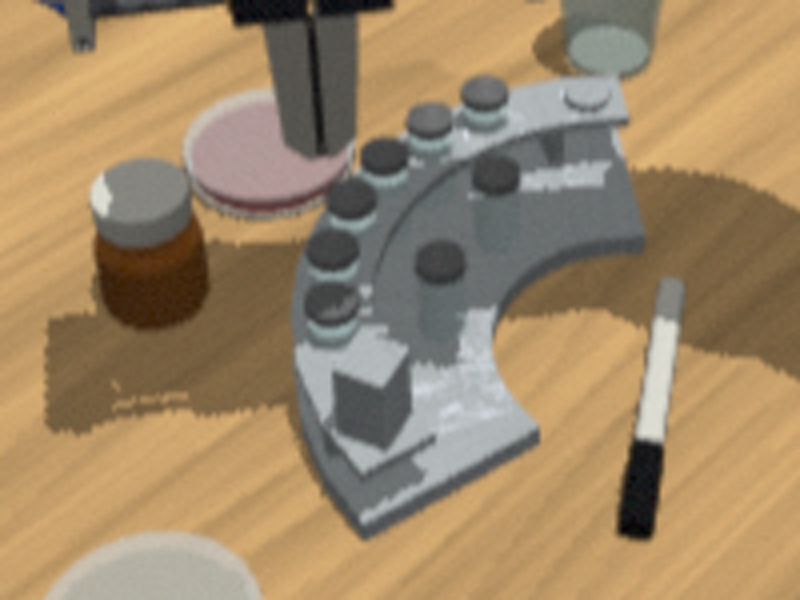

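```bash
python3 - <<'E'
from plan import *
P=cloud('side',np.load('side2.npy'));
for v in range(215,240,2): print(v,[ (u,P[v,u].round(3).tolist()) for u in (274,278,280,284)])
P=cloud('top',np.load('top2.npy')); print(np.array(manip.state()['t']))
E
python3 - <<'E'
import cv2
a=cv2.imread('pics/top2.png')[180:290,230:380];cv2.imwrite('pics/t2.png',cv2.resize(a,(800,587),interpolation=2))
E
```

```text
215 [(274, [0.505, 0.237, 0.18]), (278, [0.502, 0.231, 0.178]), (280, [0.5, 0.229, 0.178]), (284, [0.496, 0.224, 0.178])]
217 [(274, [0.503, 0.238, 0.178]), (278, [0.502, 0.231, 0.174]), (280, [0.501, 0.229, 0.174]), (284, [0.496, 0.224, 0.174])]
219 [(274, [0.505, 0.237, 0.172]), (278, [0.502, 0.232, 0.171]), (280, [0.501, 0.228, 0.169]), (284, [0.495, 0.225, 0.17])]
221 [(274, [0.505, 0.238, 0.168]), (278, [0.502, 0.232, 0.167]), (280, [0.502, 0.228, 0.164]), (284, [0.496, 0.225, 0.165])]
223 [(274, [0.505, 0.238, 0.165]), (278, [0.501, 0.233, 0.163]), (280, [0.501, 0.229, 0.161]), (284, [0.497, 0.224, 0.16])]
225 [(274, [0.505, 0.238, 0.16]), (278, [0.502, 0.233, 0.159]), (280, [0.501, 0.23, 0.158]), (284, [0.496, 0.226, 0.158])]
227 [(274, [0.506, 0.238, 0.156]), (278, [0.503, 0.233, 0.154]), (280, [0.504, 0.228, 0.15]), (284, [0.497, 0.225, 0.152])]
229 [(274, [0.632, 0.143, 0.017]), (278, [0.5, 0.235, 0.152]), (280, [0.622, 0.135, 0.018]), (284, [0.617, 0.128, 0.017])]
231 [(274, [0.629, 0.146, 0.015]), (278, [0.622, 0.141, 0.016]), (280, [0.62, 0.137, 0.015]), (284, [0.612, 0.132, 0.017])]
233 [(274, [0.623, 0.15, 0.016]), (278, [0.616, 0.146, 0.017]), (280, [0.614, 0.143, 0.017]), (284, [0.607, 0.137, 0.018])]
235 [(274, [0.619, 0.154, 0.015]), (278, [0.612, 0.149, 0.016]), (280, [0.609, 0.147, 0.017]), (284, [0.556, 0.178, 0.069])]
237 [(274, [0.612, 0.16, 0.019]), (278, [0.61, 0.152, 0.014]), (280, [0.613, 0.144, 0.007]), (284, [0.552, 0.183, 0.07])]
239 [(274, [0.612, 0.16, 0.013]), (278, [0.615, 0.148, 0.003]), (280, [0.612, 0.145, 0.002]), (284, [0.549, 0.185, 0.069])]
3.375
```

View pics/t2.png

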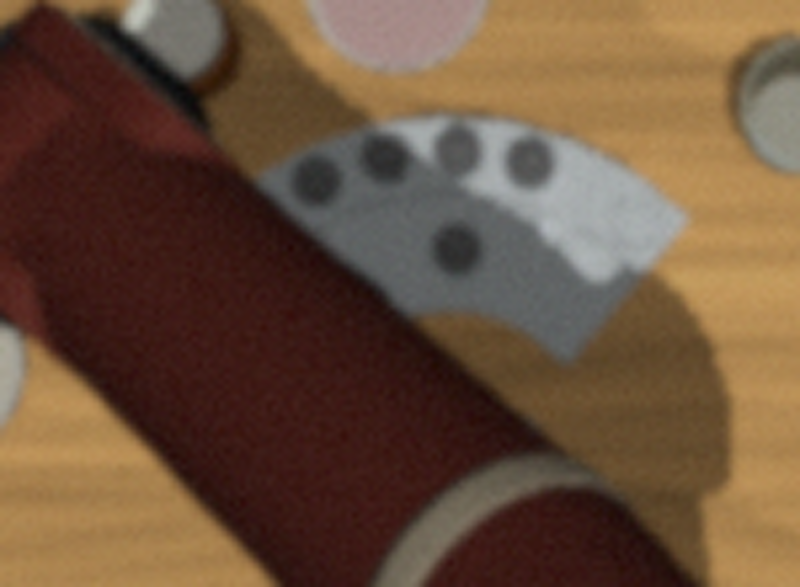

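The visible fingertips end near pixel (279,228), with depth giving z≈0.15, while the reported TCP is at z=0.125. Laterally they agree. I'll descend and check the height by picture and force.

Request:
servo_tool --pt "0 -0.01 0.33 0 -1" --pt "0 -0.01 0.3 0 -1" --pt "0 0 0 0 -1" --pt "0 0 0 0 -1"

```text
t: 3.88
tcp_pos: [0.5045, 0.226, 0.0879]
tcp_rot: [[0.582, 0.813, 0.001], [0.813, -0.582, 0.0], [0.001, 0.001, -1.0]]
ft_force: [0.1, 0.5, -0.4]
opening: 0.0004
```

Run:
```python
from plan import *
print(np.round(here(),4)); print(manip.state()['ft_force'])
p,d=manip.grab_frame('side');P=cloud('side',d)
for v in range(228,270,2): print(v,[ (u,P[v,u].round(3).tolist()) for u in (277,281,285)])
print(proj('side',here()[:3]))
a=p[200:300,230:330,::-1];cv2.imwrite('pics/s3.png',cv2.resize(a,(600,600),interpolation=2))
```

```text
[ 0.5045  0.226   0.0879 54.4114]
[ 0.12665688  0.52027396 -0.38835196]
228 [(277, [0.501, 0.236, 0.155]), (281, [0.499, 0.23, 0.153]), (285, [0.495, 0.225, 0.152])]
230 [(277, [0.503, 0.235, 0.149]), (281, [0.5, 0.229, 0.147]), (285, [0.495, 0.225, 0.148])]
232 [(277, [0.503, 0.236, 0.145]), (281, [0.499, 0.23, 0.144]), (285, [0.494, 0.226, 0.144])]
234 [(277, [0.502, 0.236, 0.141]), (281, [0.499, 0.231, 0.14]), (285, [0.495, 0.225, 0.139])]
236 [(277, [0.503, 0.236, 0.136]), (281, [0.5, 0.23, 0.135]), (285, [0.496, 0.226, 0.134])]
238 [(277, [0.502, 0.238, 0.134]), (281, [0.501, 0.23, 0.13]), (285, [0.496, 0.226, 0.13])]
240 [(277, [0.503, 0.237, 0.129]), (281, [0.501, 0.23, 0.126]), (285, [0.496, 0.226, 0.126])]
242 [(277, [0.504, 0.236, 0.123]), (281, [0.504, 0.229, 0.118]), (285, [0.496, 0.226, 0.122])]
244 [(277, [0.503, 0.237, 0.12]), (281, [0.562, 0.183, 0.046]), (285, [0.497, 0.226, 0.116])]
246 [(277, [0.602, 0.162, 0.001]), (281, [0.559, 0.186, 0.045]), (285, [0.546, 0.187, 0.054])]
248 [(277, [0.56, 0.195, 0.044]), (281, [0.533, 0.207, 0.071]), (285, [0.527, 0.202, 0.071]
[... 266 characters left out ...]
19, 0.209, 0.067])]
256 [(277, [0.537, 0.214, 0.053]), (281, [0.524, 0.215, 0.063]), (285, [0.519, 0.21, 0.062])]
258 [(277, [0.54, 0.212, 0.045]), (281, [0.526, 0.214, 0.055]), (285, [0.523, 0.207, 0.053])]
260 [(277, [0.535, 0.217, 0.046]), (281, [0.509, 0.228, 0.072]), (285, [0.506, 0.221, 0.07])]
262 [(277, [0.514, 0.233, 0.068]), (281, [0.507, 0.23, 0.07]), (285, [0.502, 0.225, 0.069])]
264 [(277, [0.51, 0.236, 0.068]), (281, [0.502, 0.234, 0.071]), (285, [0.498, 0.228, 0.07])]
266 [(277, [0.507, 0.239, 0.067]), (281, [0.5, 0.236, 0.07]), (285, [0.496, 0.23, 0.068])]
268 [(277, [0.506, 0.24, 0.064]), (281, [0.499, 0.237, 0.067]), (285, [0.495, 0.231, 0.065])]
[282.75495371 254.12401076]
```

View pics/s3.png

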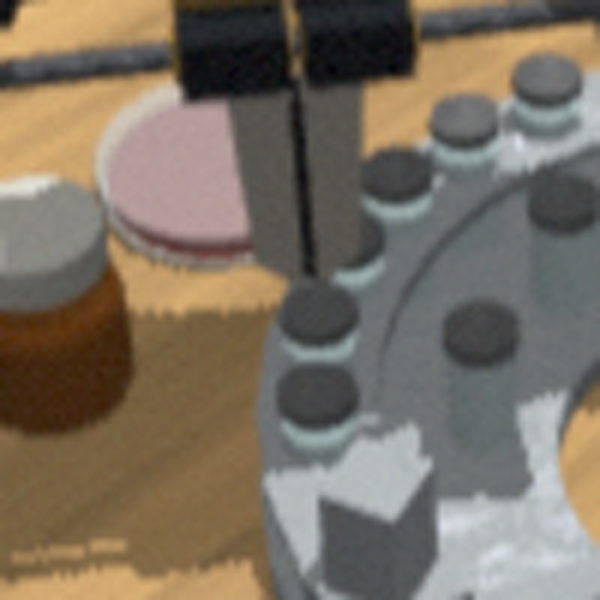

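The finger mesh ends about 25 mm above the reported TCP, so I can't tell yet which height is real. I'll step down gently and watch the force.

Request:
servo_tool --pt "0 0 0.1 0 -1" --pt "0 0 0.1 0 -1" --pt "0 0 0.06 0 -1" --pt "0 0 0 0 -1"

```text
t: 4.42
tcp_pos: [0.5032, 0.2264, 0.0711]
tcp_rot: [[0.58, 0.814, -0.001], [0.814, -0.58, -0.0], [-0.001, -0.0, -1.0]]
ft_force: [0.2, 0.1, -1.0]
opening: 0.0004
```

Request:
servo_tool --pt "0 0 0.05 0 -1" --pt "0 0 0 0 -1"

```text
t: 4.68
tcp_pos: [0.5034, 0.2264, 0.0684]
tcp_rot: [[0.58, 0.814, -0.0], [0.814, -0.58, -0.0], [-0.0, -0.0, -1.0]]
ft_force: [0.9, -0.1, 0.5]
opening: 0.0001
```

Request:
servo_tool --pt "0 0 0.04 0 -1" --pt "0 0 0 0 -1"

```text
t: 4.92
tcp_pos: [0.5035, 0.2264, 0.066]
tcp_rot: [[0.581, 0.814, -0.0], [0.814, -0.581, -0.0], [-0.0, -0.0, -1.0]]
ft_force: [0.1, 0.2, 0.2]
opening: 0.0003
```

Run:
```python
from plan import *
print(np.round(here(),4)); print(manip.state()['ft_force'])
p,d=manip.grab_frame('side');P=cloud('side',d)
for v in range(244,272,2): print(v,[ (u,P[v,u].round(3).tolist()) for u in (277,281,285)])
a=p[200:300,230:330,::-1];cv2.imwrite('pics/s4.png',cv2.resize(a,(600,600),interpolation=2))
```

```text
[ 0.5035  0.2264  0.066  54.5125]
[0.14293977 0.23677063 0.22277458]
244 [(277, [0.502, 0.238, 0.121]), (281, [0.5, 0.231, 0.118]), (285, [0.495, 0.227, 0.118])]
246 [(277, [0.504, 0.237, 0.115]), (281, [0.501, 0.231, 0.112]), (285, [0.495, 0.227, 0.114])]
248 [(277, [0.503, 0.238, 0.111]), (281, [0.5, 0.233, 0.11]), (285, [0.495, 0.228, 0.11])]
250 [(277, [0.503, 0.239, 0.107]), (281, [0.5, 0.233, 0.105]), (285, [0.496, 0.228, 0.105])]
252 [(277, [0.502, 0.24, 0.105]), (281, [0.502, 0.232, 0.099]), (285, [0.495, 0.229, 0.101])]
254 [(277, [0.504, 0.239, 0.098]), (281, [0.497, 0.236, 0.1]), (285, [0.497, 0.227, 0.094])]
256 [(277, [0.537, 0.214, 0.053]), (281, [0.501, 0.233, 0.091]), (285, [0.52, 0.209, 0.061])]
258 [(277, [0.541, 0.212, 0.044]), (281, [0.526, 0.214, 0.055]), (285, [0.522, 0.208, 0.055])]
260 [(277, [0.536, 0.216, 0.045]), (281, [0.508, 0.228, 0.073]), (285, [0.504, 0.223, 0.071])]
262 [(277, [0.514, 0.233, 0.067]), (281, [0.505, 0.231, 0.072]), (285, [0.501, 0.226, 0.071])]
264 [(277, [0.51, 0.237, 0.068]), (281, [0.502, 0.234, 0.071]), (285, [0.498, 0.228, 0.07])]
266 [(277, [0.508, 0.238, 0.066]), (281, [0.501, 0.235, 0.068]), (285, [0.496, 0.231, 0.069])]
268 [(277, [0.506, 0.24, 0.064]), (281, [0.5, 0.236, 0.065]), (285, [0.495, 0.232, 0.065])]
270 [(277, [0.51, 0.238, 0.055]), (281, [0.498, 0.238, 0.063]), (285, [0.495, 0.232, 0.06])]
```

View pics/s4.png

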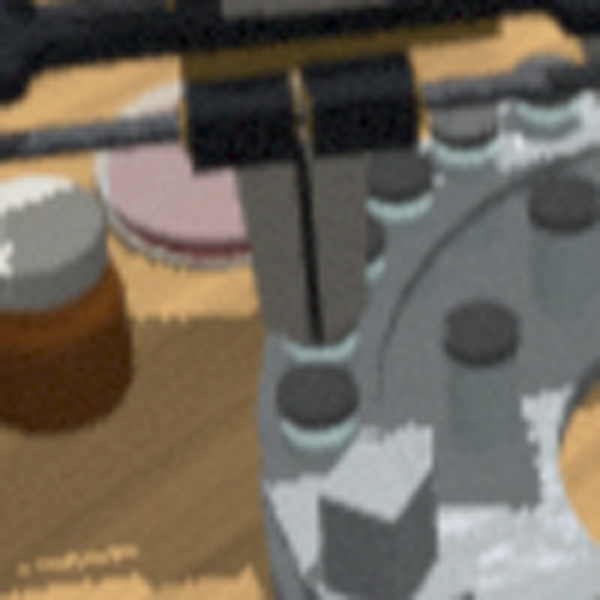

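The picture settles it: the tips sit about 20 mm above the cap at crop (318,390), while TCP reads 0.066. The real tips are therefore about 26 mm above the reported TCP, and contact should come near a reading of 0.045. Lateral alignment looks right.

Request:
servo_tool --pt "0 0 0.1 0 -1" --pt "0 0 0.1 0 -1" --pt "0 0 0.05 0 -1" --pt "0 0 0 0 -1"

```text
t: 5.48
tcp_pos: [0.5033, 0.2264, 0.0508]
tcp_rot: [[0.58, 0.814, -0.001], [0.814, -0.58, -0.0], [-0.001, -0.0, -1.0]]
ft_force: [0.0, -0.7, 0.5]
opening: 0.0003
```

Request:
servo_tool --pt "0 0 0.03 0 -1" --pt "0 0 0 0 -1"

```text
t: 5.72
tcp_pos: [0.5035, 0.2265, 0.0494]
tcp_rot: [[0.581, 0.814, -0.0], [0.814, -0.581, 0.0], [0.0, -0.0, -1.0]]
ft_force: [-0.3, -0.3, -0.3]
opening: 0.0003
```

Request:
servo_tool --pt "0 0 0.02 0 -1" --pt "0 0 0 0 -1"

```text
t: 5.98
tcp_pos: [0.5035, 0.2264, 0.0482]
tcp_rot: [[0.581, 0.814, -0.0], [0.814, -0.581, 0.0], [-0.0, -0.0, -1.0]]
ft_force: [0.4, -0.1, 0.0]
opening: 0.0003
```

Request:
servo_tool --pt "0 0 0.02 0 -1" --pt "0 0 0 0 -1"

```text
t: 6.22
tcp_pos: [0.5035, 0.2264, 0.0469]
tcp_rot: [[0.58, 0.814, -0.0], [0.814, -0.58, -0.0], [-0.0, -0.0, -1.0]]
ft_force: [-0.6, 0.7, -0.3]
opening: 0.0005
```

Request:
servo_tool --pt "0 0 0.02 0 -1" --pt "0 0 0 0 -1"

```text
t: 6.48
tcp_pos: [0.5036, 0.2265, 0.046]
tcp_rot: [[0.581, 0.814, 0.0], [0.814, -0.581, 0.0], [0.0, 0.0, -1.0]]
ft_force: [0.3, -0.7, 1.6]
opening: 0.0005
```

Request:
servo_tool --pt "0 0 0.02 0 -1" --pt "0 0 0 0 -1"

```text
t: 6.72
tcp_pos: [0.5037, 0.2265, 0.0447]
tcp_rot: [[0.581, 0.814, 0.0], [0.814, -0.581, 0.0], [0.0, 0.0, -1.0]]
ft_force: [-0.0, -0.1, 2.6]
opening: 0.0002
```

Run:
```python
from plan import *
print(np.round(here(),4)); print(manip.state()['ft_force'])
p,d=manip.grab_frame('side')
a=p[200:300,230:330,::-1];cv2.imwrite('pics/s5.png',cv2.resize(a,(600,600),interpolation=2))
```

```text
[5.0370e-01 2.2650e-01 4.4700e-02 5.4512e+01]
[-2.19572924e-03 -1.27138651e-01  2.58487666e+00]
```

View pics/s5.png

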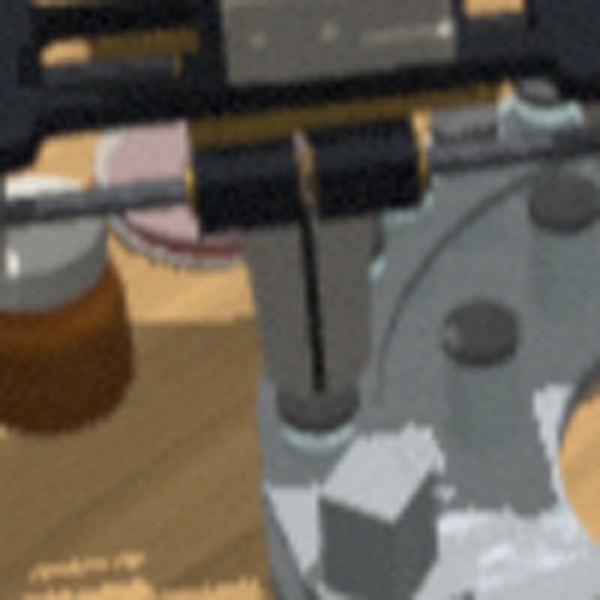

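Contact at TCP z≈0.0463, and the fingertips sit centred on the end cap. I'll push until the stop shows in the force.

Request:
servo_tool --pt "0 0 0.02 0 -1" --pt "0 0 0.02 0 -1" --pt "0 0 0.01 0 -1" --pt "0 0 0 0 -1"

```text
t: 7.28
tcp_pos: [0.5036, 0.2265, 0.0415]
tcp_rot: [[0.581, 0.814, 0.0], [0.814, -0.581, 0.0], [0.0, -0.0, -1.0]]
ft_force: [0.8, 0.0, 1.9]
opening: 0.0007
```

Request:
servo_tool --pt "0 0 0.02 0 -1" --pt "0 0 0 0 -1"

```text
t: 7.52
tcp_pos: [0.5037, 0.2266, 0.0406]
tcp_rot: [[0.581, 0.814, 0.0], [0.814, -0.581, 0.0], [0.0, 0.0, -1.0]]
ft_force: [0.6, -0.5, 4.3]
opening: 0.0007
```

Request:
servo_tool --pt "0 0 0.02 0 -1" --pt "0 0 0 0 -1"

```text
t: 7.78
tcp_pos: [0.5037, 0.2266, 0.0397]
tcp_rot: [[0.581, 0.814, 0.001], [0.814, -0.581, 0.0], [0.0, 0.0, -1.0]]
ft_force: [-1.6, -0.1, 6.6]
opening: 0.0006
```

Request:
servo_tool --pt "0 0 0.02 0 -1" --pt "0 0 0 0 -1"

```text
t: 8.02
tcp_pos: [0.5037, 0.2266, 0.039]
tcp_rot: [[0.58, 0.814, 0.001], [0.814, -0.58, -0.0], [0.0, 0.001, -1.0]]
ft_force: [-1.5, -0.7, 9.7]
opening: 0.0006
```

Run:
```python
from plan import *
h=here();print(np.round(h,4),manip.state()['ft_force'])
o=np.array([.5037,.2266])-cap(6)[0]; o*=0
for i in (5,4,3,2,1):
    p,a=cap(i);p0,a0=cap(i+1)
    m=(p+p0)/2
    # lift 18mm, move over arc midpoint, over next at .058
    R,c=rows(h,[[h[0],h[1],.049,h[3]],[h[0],h[1],.057,h[3]],[*cap(i+.5)[0],.057,(a+a0)/2],[*p,.057,a],[*p,.048,a]])
    print(i,R); h=[*p,.0387,a]
```

```text
[5.03700e-01 2.26600e-01 3.90000e-02 5.45169e+01] [-1.5067306  -0.67101549  9.70653816]
5 [[0.0, 0.0, -0.17, -0.0, -1], [0.0, 0.0, -0.13, -0.0, -1], [-0.02, 0.3, -0.0, 0.88, -1], [-0.02, 0.29, -0.0, 0.87, -1], [-0.0, -0.0, 0.15, 0.0, -1]]
4 [[0.0, 0.0, -0.17, -0.0, -1], [0.0, 0.0, -0.14, -0.0, -1], [-0.02, 0.28, 0.01, 0.88, -1], [-0.01, 0.29, -0.01, 0.87, -1], [-0.0, -0.0, 0.16, -0.0, -1]]
3 [[0.0, 0.0, -0.17, -0.0, -1], [0.0, 0.0, -0.14, -0.0, -1], [-0.02, 0.28, 0.01, 0.88, -1], [-0.01, 0.29, -0.01, 0.87, -1], [-0.0, -0.0, 0.16, 0.0, -1]]
2 [[0.0, 0.0, -0.17, -0.0, -1], [0.0, 0.0, -0.14, -0.0, -1], [-0.02, 0.28, 0.01, 0.88, -1], [-0.01, 0.29, -0.01, 0.87, -1], [-0.0, -0.0, 0.16, 0.0, -1]]
1 [[0.0, 0.0, -0.17, -0.0, -1], [0.0, 0.0, -0.14, -0.0, -1], [-0.02, 0.28, 0.01, 0.88, -1], [-0.01, 0.29, -0.01, 0.87, -1], [-0.0, -0.0, 0.16, -0.0, -1]]
```

Cap 6 is seated: the force climbed at the spring rate to 9.7 N. Next is cap 5.

Request:
servo_tool --pt "0 0 -0.17 0 -1" --pt "0 0 -0.13 0 -1" --pt "-0.02 0.3 0 0.88 -1" --pt "-0.02 0.29 0 0.87 -1" --pt "0 0 0 0 -1" --pt "0 0 0.15 0 -1" --pt "0 0 0 0 -1"

```text
t: 8.9
tcp_pos: [0.5284, 0.2031, 0.0462]
tcp_rot: [[0.759, 0.652, -0.002], [0.652, -0.759, 0.0], [-0.001, -0.001, -1.0]]
ft_force: [0.8, -0.8, 0.1]
opening: 0.0003
```

Run:
```python
from plan import *
print(np.round(here(),4),cap(5)); print(manip.state()['ft_force'])
p,d=manip.grab_frame('side')
a=p[200:300,230:330,::-1];cv2.imwrite('pics/s6.png',cv2.resize(a,(600,600),interpolation=2))
```

```text
[ 0.5284  0.2031  0.0462 40.6588] (array([0.52948703, 0.20268977]), np.float64(40.5))
[ 0.82298336 -0.7639785   0.10823118]
```

View pics/s6.png

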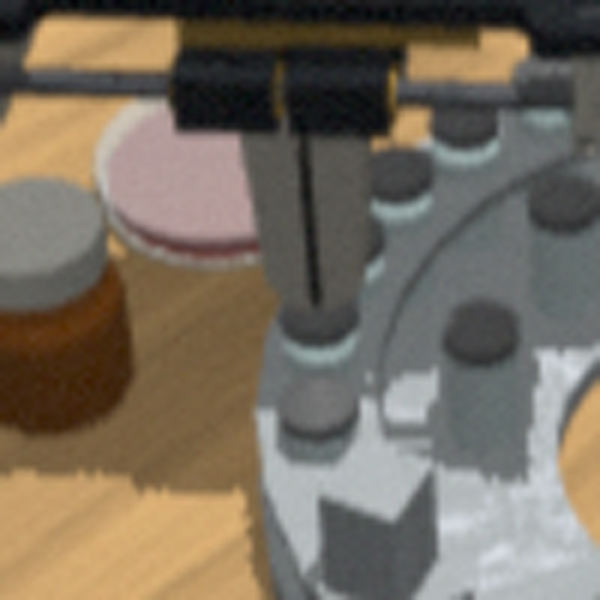

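Cap 6 at crop (318,410) is visibly lower, and the tips are over cap 5 at (318,315). Pushing.

Request:
servo_tool --pt "0 0 0.03 0 -1" --pt "0 0 0.03 0 -1" --pt "0 0 0.03 0 -1" --pt "0 0 0.02 0 -1" --pt "0 0 0 0 -1"

```text
t: 9.57
tcp_pos: [0.5291, 0.2029, 0.0406]
tcp_rot: [[0.76, 0.65, -0.0], [0.65, -0.76, 0.001], [-0.0, -0.001, -1.0]]
ft_force: [-2.5, 1.6, 4.2]
opening: 0.0002
```

Request:
servo_tool --pt "0 0 0.02 0 -1" --pt "0 0 0.01 0 -1" --pt "0 0 0 0 -1"

```text
t: 9.95
tcp_pos: [0.5292, 0.203, 0.0394]
tcp_rot: [[0.76, 0.65, -0.0], [0.65, -0.76, 0.0], [0.0, -0.0, -1.0]]
ft_force: [-4.1, 0.8, 8.2]
opening: 0.0008
```

Run:
```python
from plan import *
h=here();print(np.round(h,4),manip.state()['ft_force']);p,a=cap(4);a0=cap(5)[1]
print(rows(h,[[h[0],h[1],.049,h[3]],[h[0],h[1],.057,h[3]],[*cap(4.5)[0],.057,(a+a0)/2],[*p,.057,a],[*p,.048,a]])[0])
```

```text
[5.29200e-01 2.03000e-01 3.94000e-02 4.05354e+01] [-4.12882081  0.77936176  8.15860107]
[[0.0, 0.0, -0.16, -0.0, -1], [0.0, 0.0, -0.13, -0.0, -1], [-0.02, 0.29, -0.0, 0.88, -1], [-0.01, 0.28, -0.0, 0.87, -1], [-0.0, 0.01, 0.15, 0.0, -1]]
```

Request:
servo_tool --pt "0 0 -0.16 0 -1" --pt "0 0 -0.13 0 -1" --pt "-0.02 0.29 0 0.88 -1" --pt "-0.01 0.28 0 0.87 -1" --pt "0 0.01 0 0 -1" --pt "0 0 0 0 -1" --pt "0 0 0.15 0 -1" --pt "0 0 0 0 -1"

```text
t: 10.95
tcp_pos: [0.5483, 0.1742, 0.0463]
tcp_rot: [[0.894, 0.448, -0.001], [0.448, -0.894, 0.0], [-0.001, -0.001, -1.0]]
ft_force: [0.9, 0.4, -0.1]
opening: 0.0004
```

Run:
```python
from plan import *
print(np.round(here(),4),cap(4)); print(manip.state()['ft_force'])
p,d=manip.grab_frame('side')
a=p[190:290,230:330,::-1];cv2.imwrite('pics/s7.png',cv2.resize(a,(600,600),interpolation=2))
```

```text
[ 0.5483  0.1742  0.0463 26.6047] (array([0.548321  , 0.17423473]), np.float64(26.5))
[ 0.90023301  0.44534025 -0.11047194]
```

View pics/s7.png

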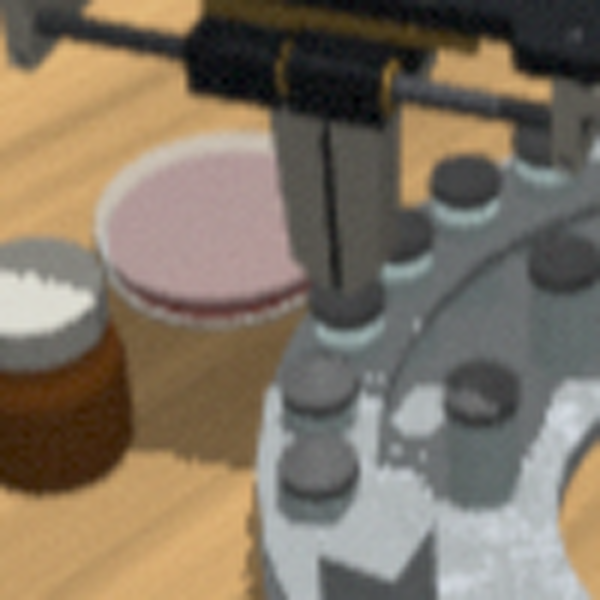

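Caps 6 and 5 are down. At cap 4 the tips (crop 338) sit a couple of mm outward of the cap centre (348), so I'll nudge inward 2 mm and push.

Request:
servo_tool --pt "-0.03 0 0 0 -1" --pt "0 0 0 0 -1" --pt "0 0 0.03 0 -1" --pt "0 0 0.03 0 -1" --pt "0 0 0.03 0 -1" --pt "0 0 0.02 0 -1" --pt "0 0 0 0 -1"

```text
t: 11.88
tcp_pos: [0.5475, 0.1727, 0.0406]
tcp_rot: [[0.895, 0.446, 0.0], [0.446, -0.895, 0.0], [0.0, 0.0, -1.0]]
ft_force: [-0.6, -0.6, 4.5]
opening: 0.0004
```

Request:
servo_tool --pt "0 0 0.02 0 -1" --pt "0 0 0.01 0 -1" --pt "0 0 0 0 -1"

```text
t: 12.25
tcp_pos: [0.5476, 0.1728, 0.0395]
tcp_rot: [[0.895, 0.446, 0.001], [0.446, -0.895, -0.0], [0.001, 0.0, -1.0]]
ft_force: [-1.3, -1.1, 8.0]
opening: 0.0007
```

Run:
```python
from plan import *
h=here();print(np.round(h,4),manip.state()['ft_force']);i=3;p,a=cap(i,-.002);a0=cap(i+1)[1]
print(rows(h,[[h[0],h[1],.049,h[3]],[h[0],h[1],.057,h[3]],[*cap(i+.5,-.002)[0],.057,(a+a0)/2],[*p,.057,a],[*p,.048,a]])[0])
```

```text
[ 0.5476  0.1728  0.0395 26.5094] [-1.28741653 -1.12033098  7.98525534]
[[0.0, 0.0, -0.16, -0.0, -1], [0.0, 0.0, -0.13, -0.0, -1], [-0.03, 0.26, -0.0, 0.88, -1], [-0.02, 0.28, -0.0, 0.87, -1], [0.01, 0.0, 0.15, 0.0, -1]]
```

Cap 4 is seated at 8 N, at the same height as the others. Moving to cap 3.

Request:
servo_tool --pt "0 0 -0.16 0 -1" --pt "0 0 -0.13 0 -1" --pt "-0.03 0.26 0 0.88 -1" --pt "-0.02 0.28 0 0.87 -1" --pt "0.01 0 0 0 -1" --pt "0 0 0 0 -1" --pt "0 0 0.15 0 -1" --pt "0 0 0 0 -1"

```text
t: 13.25
tcp_pos: [0.5571, 0.1426, 0.0462]
tcp_rot: [[0.976, 0.218, -0.001], [0.218, -0.976, 0.0], [-0.001, -0.001, -1.0]]
ft_force: [-0.2, -0.5, 0.1]
opening: 0.0007
```

Run:
```python
from plan import *
print(np.round(here(),4),cap(3,-.002)); print(manip.state()['ft_force'])
p,d=manip.grab_frame('side')
a=p[180:280,250:350,::-1];cv2.imwrite('pics/s8.png',cv2.resize(a,(600,600),interpolation=2))
```

```text
[ 0.5571  0.1426  0.0462 12.6038] (array([0.55775904, 0.14163571]), np.float64(12.499999999999998))
[-0.1720148  -0.53734665  0.14030858]
```

View pics/s8.png

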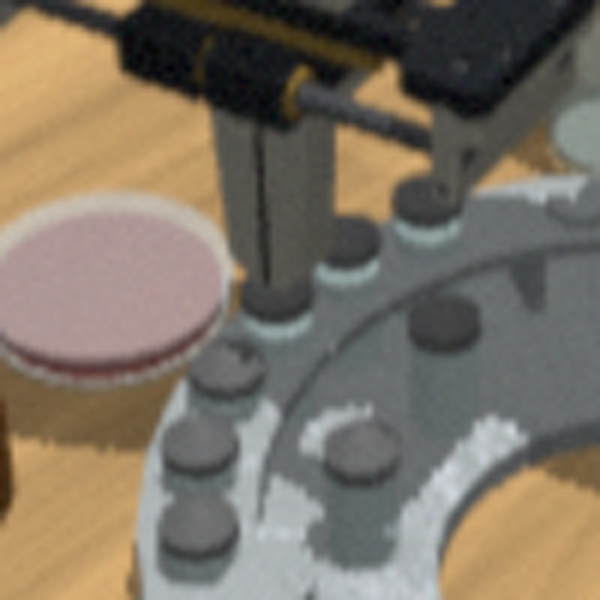

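Caps 6, 5 and 4 are down, and the tips are over cap 3 at crop (275,290). Pushing.

Request:
servo_tool --pt "0 0 0.03 0 -1" --pt "0 0 0.03 0 -1" --pt "0 0 0.03 0 -1" --pt "0 0 0.02 0 -1" --pt "0 0 0 0 -1"

```text
t: 13.92
tcp_pos: [0.5577, 0.1422, 0.0406]
tcp_rot: [[0.976, 0.217, -0.0], [0.217, -0.976, 0.0], [0.0, -0.0, -1.0]]
ft_force: [-1.7, 1.8, 3.3]
opening: 0.0007
```

Request:
servo_tool --pt "0 0 0.02 0 -1" --pt "0 0 0.01 0 -1" --pt "0 0 0 0 -1"

```text
t: 14.3
tcp_pos: [0.5578, 0.1422, 0.0395]
tcp_rot: [[0.976, 0.217, 0.0], [0.217, -0.976, 0.0], [0.0, -0.0, -1.0]]
ft_force: [-3.0, -0.1, 8.7]
opening: 0.0002
```

Run:
```python
from plan import *
h=here();print(np.round(h,4),manip.state()['ft_force']);i=2;p,a=cap(i,-.002);a0=cap(i+1)[1]
print(rows(h,[[h[0],h[1],.049,h[3]],[h[0],h[1],.057,h[3]],[*cap(i+.5,-.002)[0],.057,(a+a0)/2],[*p,.057,a],[*p,.048,a]])[0])
```

```text
[ 0.5578  0.1422  0.0395 12.5226] [-3.02009922 -0.12722427  8.71916002]
[[0.0, 0.0, -0.16, -0.0, -1], [0.0, 0.0, -0.13, -0.0, -1], [-0.02, 0.29, -0.0, 0.88, -1], [-0.02, 0.28, -0.0, 0.87, -1], [0.0, -0.0, 0.15, 0.0, -1]]
```

Request:
servo_tool --pt "0 0 -0.16 0 -1" --pt "0 0 -0.13 0 -1" --pt "-0.02 0.29 0 0.88 -1" --pt "-0.02 0.28 0 0.87 -1" --pt "0 0 0 0 -1" --pt "0 0 0 0 -1" --pt "0 0 0.15 0 -1" --pt "0 0 0 0 -1"

```text
t: 15.3
tcp_pos: [0.5601, 0.1085, 0.0461]
tcp_rot: [[1.0, -0.024, -0.001], [-0.024, -1.0, 0.0], [-0.001, -0.0, -1.0]]
ft_force: [-1.3, 0.2, 0.0]
opening: 0.0002
```

Run:
```python
from plan import *
print(np.round(here(),4),cap(2,-.002)); print(manip.state()['ft_force'])
p,d=manip.grab_frame('side')
a=p[180:280,250:350,::-1];cv2.imwrite('pics/s9.png',cv2.resize(a,(600,600),interpolation=2))
```

```text
[ 0.5601  0.1085  0.0461 -1.3968] (array([0.5609829 , 0.10815462]), np.float64(-1.5000000000000022))
[-1.29860844  0.18512339  0.0021506 ]
```

View pics/s9.png

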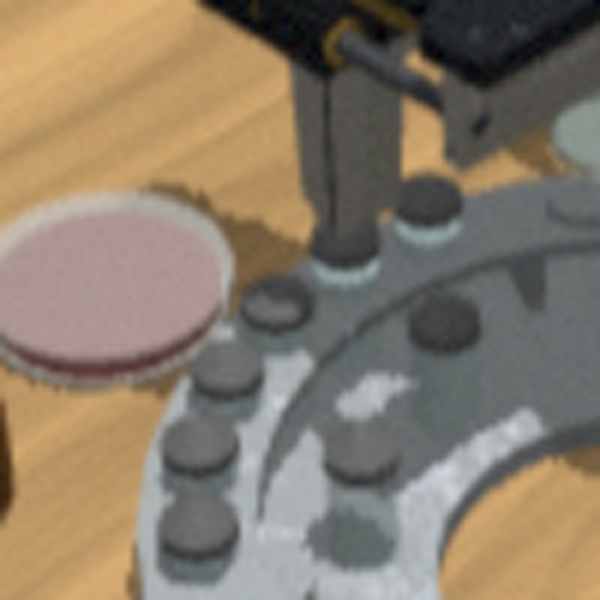

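Cap 3 at crop (278,303) is down, and the tips are over cap 2 at (345,240).

Request:
servo_tool --pt "0 0 0.03 0 -1" --pt "0 0 0.03 0 -1" --pt "0 0 0.03 0 -1" --pt "0 0 0.02 0 -1" --pt "0 0 0 0 -1"

```text
t: 15.98
tcp_pos: [0.5607, 0.1081, 0.0406]
tcp_rot: [[1.0, -0.026, 0.0], [-0.026, -1.0, 0.0], [0.0, -0.0, -1.0]]
ft_force: [-0.8, 1.7, 4.4]
opening: 0.0006
```

Request:
servo_tool --pt "0 0 0.02 0 -1" --pt "0 0 0.01 0 -1" --pt "0 0 0 0 -1"

```text
t: 16.35
tcp_pos: [0.5608, 0.1081, 0.0394]
tcp_rot: [[1.0, -0.026, 0.0], [-0.026, -1.0, 0.0], [0.0, -0.0, -1.0]]
ft_force: [-3.3, 1.2, 8.2]
opening: 0.0006
```

Run:
```python
from plan import *
h=here();print(np.round(h,4),manip.state()['ft_force']);i=1;p,a=cap(i,-.002);a0=cap(i+1)[1]
print(rows(h,[[h[0],h[1],.049,h[3]],[h[0],h[1],.057,h[3]],[*cap(i+.5,-.002)[0],.057,(a+a0)/2],[*p,.057,a],[*p,.048,a]])[0])
```

```text
[ 0.5608  0.1081  0.0394 -1.4738] [-3.34392695  1.18639024  8.24409947]
[[0.0, 0.0, -0.16, -0.0, -1], [0.0, 0.0, -0.13, -0.0, -1], [-0.01, 0.28, -0.0, 0.88, -1], [-0.02, 0.28, -0.0, 0.87, -1], [-0.0, 0.0, 0.15, 0.0, -1]]
```

Request:
servo_tool --pt "0 0 -0.16 0 -1" --pt "0 0 -0.13 0 -1" --pt "-0.01 0.28 0 0.88 -1" --pt "-0.02 0.28 0 0.87 -1" --pt "0 0 0 0 -1" --pt "0 0 0 0 -1" --pt "0 0 0.15 0 -1" --pt "0 0 0 0 -1"

```text
t: 17.35
tcp_pos: [0.5561, 0.0755, 0.0464]
tcp_rot: [[0.964, -0.265, -0.0], [-0.265, -0.964, 0.001], [-0.001, -0.001, -1.0]]
ft_force: [0.0, 0.3, 1.4]
opening: 0.0002
```

Run:
```python
from plan import *
print(np.round(here(),4),cap(1,-.002)); print(manip.state()['ft_force'])
p,d=manip.grab_frame('side')
a=p[170:270,270:370,::-1];cv2.imwrite('pics/s10.png',cv2.resize(a,(600,600),interpolation=2))
```

```text
[  0.5561   0.0755   0.0464 -15.3957] (array([0.55601119, 0.07488814]), np.float64(-15.5))
[0.0081975  0.29992308 1.3601755 ]
```

View pics/s10.png

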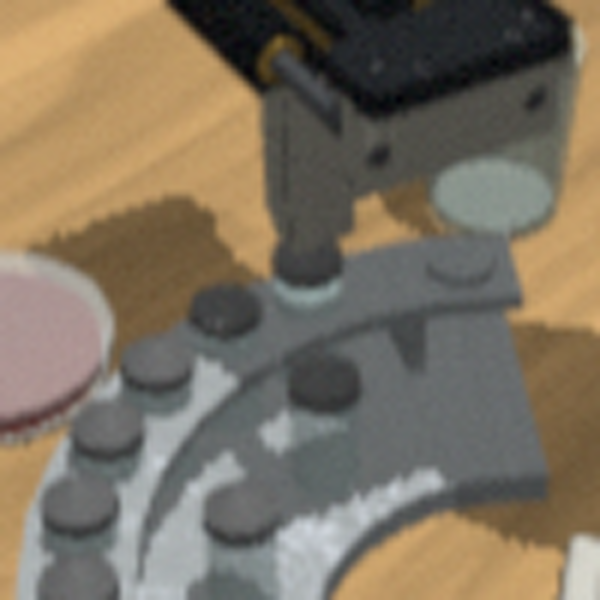

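Run:
```python
from plan import *
p,d=manip.grab_frame('side');P=cloud('side',d)
for u,v in ((332,199),(340,196),(350,193),(360,188),(364,184)): print(P[v,u].round(3))
```

```text
[0.482 0.128 0.164]
[0.478 0.112 0.164]
[0.474 0.09  0.161]
[0.469 0.069 0.164]
[ 0.556 -0.055  0.068]
```

The plate's lower edge is at z≈0.16, well above the beaker. Pushing cap 1.

Request:
servo_tool --pt "0 0 0.03 0 -1" --pt "0 0 0.03 0 -1" --pt "0 0 0.03 0 -1" --pt "0 0 0.02 0 -1" --pt "0 0 0 0 -1"

```text
t: 18.08
tcp_pos: [0.556, 0.0747, 0.0406]
tcp_rot: [[0.964, -0.267, -0.0], [-0.267, -0.964, 0.0], [-0.0, -0.0, -1.0]]
ft_force: [-1.1, 0.2, 3.4]
opening: 0.0002
```

Request:
servo_tool --pt "0 0 0.02 0 -1" --pt "0 0 0.01 0 -1" --pt "0 0 0 0 -1"

```text
t: 18.45
tcp_pos: [0.556, 0.0748, 0.0394]
tcp_rot: [[0.964, -0.267, 0.0], [-0.267, -0.964, 0.0], [0.0, -0.0, -1.0]]
ft_force: [-2.6, -0.3, 8.3]
opening: 0.0002
```

Seated. Now I'll lift straight up and swing away to the right.

Request:
servo_tool --pt "0 0 -0.2 0 -1" --pt "0 0 -0.5 0 -1" --pt "0 0 -0.8 0 -1" --pt "0 0 -0.8 0 -1" --pt "-0.2 0.8 -0.4 0 -1" --pt "-0.2 0.9 0 0 -1" --pt "-0.2 0.9 0 0 -1" --pt "-0.2 0.9 0 0 -1" --pt "-0.2 0.9 0 0 -1" --pt "-0.2 0.9 0 0 -1" --pt "0 0 0 0 -1" --pt "0 0 0 0 -1"

```text
t: 19.95
tcp_pos: [0.4019, -0.2124, 0.2007]
tcp_rot: [[0.964, -0.267, 0.001], [-0.267, -0.964, 0.0], [0.0, -0.001, -1.0]]
ft_force: [0.1, -0.1, -0.0]
opening: 0.0003
```

Run:
```python
from plan import *
print(np.round(here(),4)); print(manip.state()['ft_force'],manip.state()['t'])
for c,(v0,u0) in (('side',(190,210)),('top',(180,230))):
    p,d=manip.grab_frame(c);np.save(c+'E.npy',d);cv2.imwrite(f'pics/{c}E.png',p[:,:,::-1])
    cv2.imwrite(f'pics/{c}Ec.png',cv2.resize(p[v0:v0+120,u0:u0+160,::-1],(800,600),interpolation=2))
P=cloud('side',np.load('sideE.npy'));P0=cloud('side',np.load('side0.npy'))
Ti=cloud('top',np.load('topE.npy'));T0=cloud('top',np.load('top0.npy'))
for i in range(6,0,-1):
    c=np.array([.0008,.0])+cap(i)[0]
    def z(Pc,o):
        m=(np.hypot(Pc[...,0]-c[0]-o[0],Pc[...,1]-c[1]-o[1])<.006)&(Pc[...,2]>.055)&(Pc[...,2]<.08); return np.median(Pc[m][:,2]).round(4),m.sum()
    print(i,'side',z(P0,(-.003,.006)),z(P,(-.003,.006)),'top',z(T0,(0,-.001)),z(Ti,(0,-.001)))
```

```text
[  0.4019  -0.2124   0.2007 -15.5004]
[ 0.0680853  -0.13258089 -0.02667457] 19.95
6 side (np.float64(0.0693), np.int64(44)) (np.float64(0.0655), np.int64(40)) top (np.float64(0.0699), np.int64(19)) (np.float64(0.0645), np.int64(18))
5 side (np.float64(0.0694), np.int64(39)) (np.float64(0.0648), np.int64(37)) top (np.float64(0.0675), np.int64(18)) (np.float64(0.0643), np.int64(22))
4 side (np.float64(0.0696), np.int64(38)) (np.float64(0.0645), np.int64(37)) top (np.float64(0.0682), np.int64(18)) (np.float64(0.0657), np.int64(18))
3 side (np.float64(0.069), np.int64(31)) (np.float64(0.0646), np.int64(28)) top (np.float64(0.0697), np.int64(19)) (np.float64(0.0648), np.int64(19))
2 side (np.float64(0.0699), np.int64(28)) (np.float64(0.0649), np.int64(29)) top (np.float64(0.069), np.int64(17)) (np.float64(0.0645), np.int64(20))
1 side (np.float64(0.0695), np.int64(30)) (np.float64(0.0656), np.int64(31)) top (np.float64(0.0682), np.int64(18)) (np.float64(0.0628), np.int64(16))
```

View pics/sideEc.png

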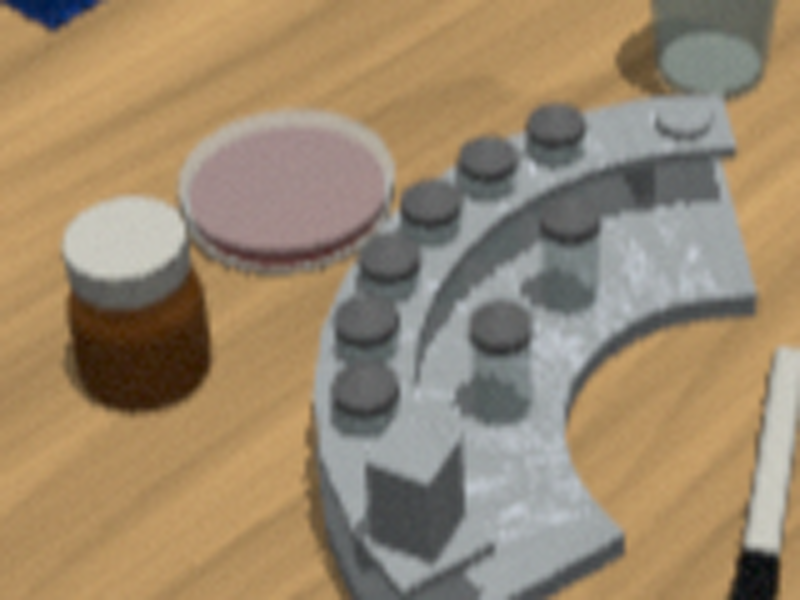

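View pics/topEc.png

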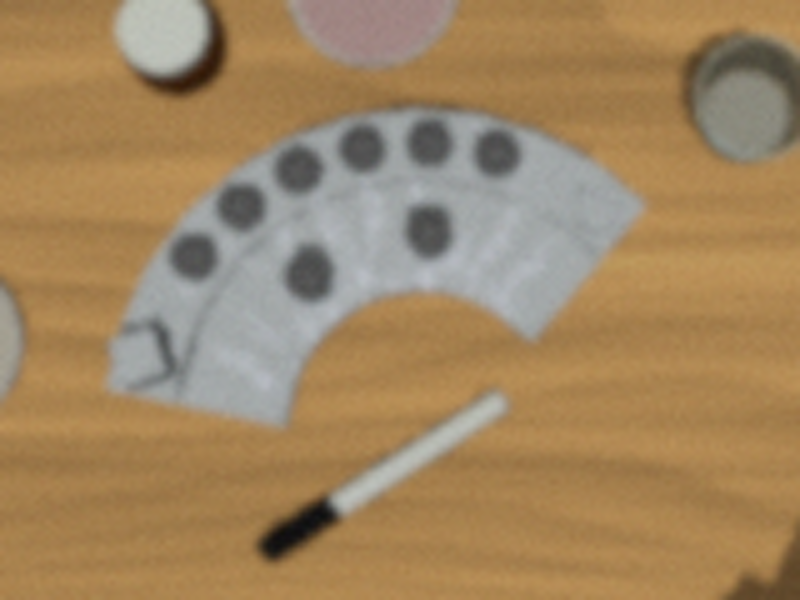

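All six caps are equally low, at z≈0.065, and nothing else has moved in either picture. Handing in.

```bash
python3 -c "
from station import manip
print(manip.job_done(), manip.state()['t'])"
```

```text
the job is handed in; nothing more can be done
the job is handed in; nothing more can be done
```

I pressed all six caps down one after another, from the post end (cap 6) to the stub end (cap 1), and handed the job in at about 20 s of the 42 s limit. I used the shut fingertips, following the curve with a short lift between caps.

- **Caps seated:** each push ended with the force climbing at the vial spring's rate to 8–10 N, at the same height for every cap (reported TCP z 0.039 to 0.0395). In the final pictures the cap tops dropped from about 69 mm to about 65 mm, against the stated 66 mm for fully down. The readings scatter by 1–2 mm; the lowest was 62.8 mm at cap 1 in the top view.
- **Everything else:** the spare vials, pen, beaker, jar and dishes showed no visible movement where the final pictures show them. The nearer dish is almost out of frame. The arm finished clear at z = 0.20 with no force on it.

Two checks disagreed along the way:
- **Fingertip height:** the real fingertips are about 24 mm higher than the reported TCP, so I found contact by force and picture instead.
- **Camera fits:** the two camera fits of the tray differed by about 6 mm, and I settled this with a compromise. At cap 4 the side view showed the tips about 2 mm too far out, so I shifted inward for caps 4 to 1.

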